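# Shut the craft case: tip the glue bottle down, fold the lid over, press the latch

## Robot

A 6-joint arm with a two-finger parallel gripper is mounted at the origin on the work surface. World frame = base frame: x ahead of the robot, y to its left, z up, the work surface at z = 0. Lengths are in m, angles in degrees, forces in N, time in s.
With the tool pointing down it reaches from about 0.425 to 0.95 m from the base axis. Payload 14.7 kg.
Tool frame: the origin (TCP) lies at the very end of the fingers, on their centre line; the grasp point (between the pads) lies 19 mm behind it; z points along the fingers, y is the line along which they close (so a half turn about z gives the same grasp; the last joint's range is limited). The gripper opens to 85 mm and grips with 20 to 120 N. Pads are 22 mm wide; open, the fingers measure 114 mm over their backs; the gripper's body (76 mm by 85 mm) begins 54 mm behind the grasp point. The pads swing forward as they close: fully open they stand 13 mm farther back than shut.
Start: joints at [73.476, 27.513, 91.461, -0, 61.026, -2.67], TCP at [0.156, 0.631, 0.231] pointing down, gripper open.
Joint ranges: [-157.49, 157.49], [-46.99, 117.5], [13.45, 153.17], [-89.5, 269.5], [5.16, 153.95], [-167.48, 167.48]. Speed limits (degrees/s): [108.29, 108.29, 136.94, 172.46, 172.46, 172.46].

## Interface

Orientations are given as [roll, pitch, yaw] about the fixed x, y, z axes, in that order (R = Rz(yaw) Ry(pitch) Rx(roll)).
In Python, from rig import bot gives the robot as it stands. The module is installed in compiled form; this text tells all that it offers.
- The arm moves only by the tool servo_tool, never from a script. Its argument "plan" is a list of rows, each an object of numbers: "gripper": the opening, from 0 (shut) to 1 (fully open); "x", "y", "z": the shift along the world's x, y, z in units of 40 mm (1.0 is 40 mm); "turn": the turn about the world's z in units of 0.1 rad (1.0 is 0.1 rad). A call has 1 to 20 rows; each row shifts and turns the commanded pose from where the row before left it; what a row does not reach is not made up. A row lasts 1/8 s, in which the tool goes at most 62.5 mm and 10.7 degrees, less where a joint would pass 70% of its speed; a pose out of reach is approached as far as the arm can. A call with a number of a shift or a turn outside -1 to 1 is refused whole. A call with a gripper value outside its range is refused whole. The fingers move at their own pace and stop on an object; "force" is the grip in N (left out, the last holds). Time passes only in rows, so rows that do not move let the fingers close. It gives the time, the measured TCP pose, the force, the opening and the grip force at its end, in the units of the state.
- bot.state(): the state, without advancing time (a new reading comes with each control period).
- bot.grab_frame(name): name is "side" or "top" or "wrist"; returns a dict with "image" (420x560x3 uint8, blue, green, red), "vfov" (degrees; the focal length in pixels is half the picture's height over the tangent of half this angle, whatever the lens; pixels are square), "cx", "cy" (the principal point, pixels), "k1" (the pictures are not rectified: a ray, as slopes to the right and down, at radius r is drawn at 1 + k1 r^2 times it, then the intrinsics apply), "R" (3x3) and "t" (3): a world point X has camera coordinates R X + t; the wrist camera has in their place "tool_from_camera" (4x4, takes a point from camera to tool coordinates, whose origin is the TCP and whose axes are the flange's). Camera axes: x right, y down, z forward; pixel columns grow to the right and rows downward; lengths in m; the calibration is good to about 2 mm. A picture is of the moment at which its call begins: read the wrist's pose just before it. There is no depth.
- bot.hand_in(): hands the job in; it is judged then, once.
Trained networks look in a picture, given as the dict that the camera call returned (one of the last four; its "shot" number tells which), for a name from the list of things; names that differ only in an ending like _2 or _b are one class to them, and where a whole thing is asked for, a point or a joint stands for the part that bears it (a point fixed in the world has none). Each returns a list of dicts, best first, with "p" (0 to 1); they miss things now and then, are a little off and sometimes report something else, mostly with a low value. They report only what shows in the picture. A call takes as long as a camera call. They do not tell look-alikes from the thing itself.
- bot.recognise(picture, thing): "xy" ([column, row] in pixels, amid what is visible of it).
- bot.pinpoint(picture, thing): "xy" ([column, row] in pixels: a listed point, or the origin of a listed thing).
The state is a dict: "time": time; "joint_pos": joint angles; "dq": joint speeds; "tau": joint torques, N m; "position": TCP position; "tcp_rot": TCP orientation; "wrist_force": force on the tool from outside, world axes, zero at the start; "torque": the same for the moment, N m; "width": finger opening in m; "grip_force": force on a finger pad.
Only numpy, scipy, OpenCV 4.12 (cv2) and the standard library are available. Lean on these libraries where they do the work, as an engineer would, in place of code of your own. Each camera call takes 0.05 s, during which the arm holds its last target. There are 200 camera calls.

## Task

Close the teal craft case for carrying, by pushing with the fingertips only, gripping nothing. First push the white glue bottle that stands upright in the case's long front bay over, towards the middle of the bay, so that it lies down in the bay; then push the open lid over from behind until it is fully shut, and last press the orange latch on the lid's front edge down and in until it is flush against the front of the case. Do not pick up or squeeze the bottle, keep the latch out until the lid is down, and leave everything else on the table where it is.

Things in the scene. Friction and masses are not known exactly. Their poses are not given: they have to be found in the camera images.
- case: Teal plastic craft case standing firmly (it does not slide), 200 mm (its x) by 250 mm (its y); open tray 52 mm high, 64.5 mm with the lid shut. Origin: centre of its underside, on the table. +x points to the hinged side, -x to the front with the latch, y runs along the hinge, z up. Walls 3 mm; the inner bays hold pots and rolls below the rim.
- bay_floor (a point): Centre of the floor of the long front bay, at x = -71.5, y = 0, z = 7 mm in the case's frame. The bay is the one next to the case's front wall: inside 51 mm wide (case x) and 244 mm long (case y). The front and end walls rise to 52 mm above the table, the inner wall to 47 mm.
- lid_hinge (a point): Middle of the lid's hinge line, at x = +100 mm, z = 52.5 mm in the case's frame; the line runs along the case's y.
- lid (a joint): Lid angle in rad: 0 shut, flat on the case; 1.57 upright; more leans back beyond the hinge (limit 2.1). The lid is a teal frame with a clear window, 250 mm wide, 200 mm from hinge to free edge, 12 mm thick, 0.22 kg; shut, its top is 64.5 mm above the table. Stiff hinge (friction 0.30 N m): it stays where it is left and takes about 1 to 3 N at its edge to move.
- lid_edge (a point): Middle of the lid's free edge, in the middle of its thickness, 200 mm from the hinge line.
- latch (a joint): Latch angle against the lid in rad: 0 stands straight out from the lid's free edge in the lid's plane (up when the lid is up, level out of the case's front when the lid is shut); it grows as the latch folds down over the case's front, to 1.5 fully home. Stiff: it stays where it is left; about 0.6 N at its end moves it.
- latch_end (a point): Middle of the latch's free end. The latch is an orange plate 44 mm wide (along the case's y, at its middle), 28 mm long, 4 mm thick. With the lid shut its pivot is at x = -105, z = 59.5 mm in the case's frame; folded home it hangs over the case's front down to about 32 mm above the table, its outer face at about x = -107 mm.
- glue_center (a point): Centre (half-way up, on the axis) of the white glue bottle with blue band and red tip: 115 mm long, body 31 mm across up to 72 mm above its base, then a shoulder, a neck 16 mm across (80 to 86 mm) and a thin nozzle; about 40 g. Its z points from base to nozzle. At the start it stands in the long front bay near one end (about 72 mm from the bay's middle, either side).
- spool_center (a point): Centre of the small green thread spool, 26 mm in diameter, 22 mm high, standing near the other end of the same bay. It may stay there or be nudged within the bay.
- tape_center (a point): Centre of a roll of masking tape lying flat on the table, 96 mm across, 24 mm high. Leave it alone.
- varnish_center (a point): Centre of an amber jar with a yellow cap, 44 mm across, 105 mm high, standing on the table. Leave it alone.
- scissors: Steel scissors with yellow handles lying on the table, about 175 mm long, 10 mm high; origin at the pivot on the table, blades to its +x. Leave alone.
- marker: Black marker with a red cap lying on the table, 132 mm long, 18 mm thick; origin under its middle, its length along its x. Leave alone.
- brushpot: Cardboard pot 80 mm across and 100 mm high with brushes up to 230 mm; origin at the centre of its underside. Leave alone.
- gluegun: Black hot-glue gun on its wire stand, about 190 mm long, 130 mm high; origin on the table under its middle, nozzle to its +x. Leave alone.
- fan: Finished green woven fan lying flat, 210 x 170 mm leaf, with a bamboo handle along its -x, 6 mm thick; origin at the middle of the leaf, underside. Leave alone.
- glue: The glue bottle itself: origin at the centre of its base, z from base to nozzle. Pushed sideways on its straight body just above the bay's walls it rocks over its base edge and falls once it leans about 20 degrees; a fingertip level with the shoulder (about 75 to 95 mm above the table) can catch on it.
Things that resemble listed ones, but are neither listed nor needed, are in the scene too. Of the things shaped like the glue, the white one is meant.

How it is judged (in metres and radians):
On the way, in this order (a step that is already met when the one before it is completed fails the run):
1. the glue bottle lies in the long front bay while the lid still stands open (angle between glue_center's own z axis and vertical above 1.35 rad and x of glue_center in the frame of case between -0.099 and -0.043 m and y of glue_center in the frame of case between -0.115 and 0.115 m and z of glue_center in the frame of case below 0.035 m and value of joint lid above 1 rad), for 0.2 s.
2. the lid is shut, the latch still out (value of joint lid below 0.05 rad and value of joint latch below 1 rad), for 0.1 s.
At the end, for the whole second after the job is handed in: The bottle lies down (its axis within 13 degrees of level) inside the long front bay, the spool is still in that bay, the lid is shut to within 0.04 rad (8 mm at its edge), the latch is folded to within 0.12 rad of home, and all is at rest (value of joint lid below 0.04 rad and value of joint latch above 1.38 rad and angle between glue_center's own z axis and vertical above 1.35 rad and x of glue_center in the frame of case between -0.099 and -0.043 m and y of glue_center in the frame of case between -0.115 and 0.115 m and z of glue_center in the frame of case below 0.035 m and x of spool_center in the frame of case between -0.099 and -0.043 m and y of spool_center in the frame of case between -0.12 and 0.12 m and linear speed of glue below 0.05 m/s); the robot touches nothing.
It fails at once if the glue bottle is lifted (its centre more than 90 mm above the table), or squeezed or struck (more than 25 N from the fingers) (height (world z) of glue_center above 0.09 m or contact force between the fingers and glue above 25 N).
It fails at once if the lid is gripped, or the open case forced (more than 30 N from the fingers while the lid is up) (contact force between the fingers and case above 30 N and value of joint lid above 0.15 rad).
It fails at once if the lid comes down on the bottle before it lies (bottle not tipped, lid more than half down) (value of joint lid below 0.7 rad and angle between glue_center's own z axis and vertical below 1.2 rad).
It fails at once if the latch is folded before the lid is down (value of joint latch above 1 rad and value of joint lid above 0.12 rad).
It fails at once if a bystander (tape, jar, scissors, marker, brush pot, glue gun or fan) is moved by more than 30 mm or tipped over (distance of any of tape_center, varnish_center, scissors, marker, brushpot, gluegun, fan from where it was at the start of the episode above 0.03 m or angle between any of varnish_center, brushpot, gluegun's own z axis and vertical above 0.5 rad).
It also fails if it takes over 58 s, if anything falls off the work surface, if the arm or the gripper's body presses on something with over 40 N, if the wrist force passes 120 N, or if a joint passes its speed limit or range.

## Working session

There is one attempt and no reset: what is moved stays moved. The work goes in short steps, Python scripts to look and compute and a tool call to move; the robot and the scene stay as the last step left them, time stands still between calls to the robot, and variables do not carry over. Pictures are saved under pics/ and viewed, at most 10 in all, crops included, and the job is handed in when it is done.

Besides the shell and the picture viewer there is one more tool, called after "Request:" by a JSON object that holds its "fn" and its "kwargs". servo_tool: Moves the arm, as the interface text tells. Its arguments: {"type":"object","properties":{"plan":{"type":"array"},"force":{"type":"number"}},"required":["plan"]}

```bash
mkdir -p pics; cat > h.py <<'E'
import numpy as np, cv2
from rig import bot
def K(f):
    h=f["image"].shape[0]; fl=h/2/np.tan(np.radians(f["vfov"])/2)
    return fl
def ray(f,xy):
    fl=K(f); d=np.array([(xy[0]-f["cx"])/fl,(xy[1]-f["cy"])/fl]); u=d.copy()
    for _ in range(20): u=d/(1+f["k1"]*(u@u))
    R=np.array(f["R"]);t=np.array(f["t"])
    return -R.T@t, R.T@np.array([u[0],u[1],1])
def atz(f,xy,z):
    c,d=ray(f,xy); return c+d*(z-c[2])/d[2]
def tri(f1,p1,f2,p2):
    c1,d1=ray(f1,p1);c2,d2=ray(f2,p2)
    s=np.linalg.lstsq(np.c_[d1,-d2],c2-c1,rcond=None)[0]
    a,b=c1+d1*s[0],c2+d2*s[1]
    return (a+b)/2,np.linalg.norm(a-b)
def proj(f,X):
    c=np.array(f["R"])@np.array(X)+np.array(f["t"]);u=c[:2]/c[2];u=u*(1+f["k1"]*(u@u))
    return u*K(f)+[f["cx"],f["cy"]]
E
python3 - <<'E'
from h import *
np.set_printoptions(precision=3,suppress=True)
F={n:bot.grab_frame(n) for n in("top","side")}
cv2.imwrite("pics/a.png",np.vstack([F["top"]["image"],F["side"]["image"]])[:, :] if 0 else cv2.resize(np.hstack([F["top"]["image"],F["side"]["image"]]),(800,300)))
for n in F: cv2.imwrite(f"pics/{n}.png",F[n]["image"])
for n in ["case","bay_floor","lid_hinge","lid_edge","latch_end","glue_center","glue","spool_center","tape_center","varnish_center","brushpot","gluegun","marker","scissors","fan"]:
    r={}
    for k in F:
        r[k]=bot.pinpoint(F[k],n)
        print(n,k,[(np.round(q["xy"],0),round(q["p"],2)) for q in r[k][:3]])
    if r["top"] and r["side"]: print("   ",*tri(F["top"],r["top"][0]["xy"],F["side"],r["side"][0]["xy"]))
for k in F: print(k,-np.array(F[k]["R"]).T@np.array(F[k]["t"]))
E
```

```text
case top [(array([289., 212.]), 0.85)]
case side [(array([272., 221.]), 0.83), (array([230., 187.]), 0.53)]
    [ 0.563 -0.032 -0.005] 0.006168456863751377
bay_floor top [(array([313., 216.]), 0.6)]
bay_floor side [(array([288., 203.]), 0.68), (array([297., 167.]), 0.56)]
    [ 0.546 -0.1    0.013] 0.004064414631266058
lid_hinge top [(array([254., 196.]), 0.83)]
lid_hinge side [(array([251., 226.]), 0.95)]
    [0.586 0.067 0.062] 0.008642511380462063
lid_edge top [(array([226., 173.]), 0.97), (array([320., 194.]), 0.7)]
lid_edge side [(array([230., 191.]), 0.82)]
    [0.601 0.132 0.241] 0.008161175371017595
latch_end top [(array([222., 170.]), 0.51)]
latch_end side [(array([222., 180.]), 0.44), (array([306., 123.]), 0.38), (array([223., 285.]), 0.24)]
    [0.606 0.14  0.276] 0.007641682544643617
glue_center top [(array([359., 242.]), 0.65), (array([356., 149.]), 0.51), (array([319., 190.]), 0.46)]
glue_center side [(array([269., 184.]), 0.72), (array([331., 178.]), 0.72), (array([248., 150.]), 0.63)]
    [ 0.558 -0.203 -0.009] 0.18633999935870169
glue top [(array([321., 191.]), 0.74)
[... 829 characters left out ...]
op [(array([445., 181.]), 0.67)]
gluegun side [(array([306., 124.]), 0.82)]
    [ 0.658 -0.502  0.005] 0.0052486432594212925
marker top [(array([145., 167.]), 0.52), (array([120., 190.]), 0.49)]
marker side [(array([305., 213.]), 0.7), (array([143., 358.]), 0.56), (array([377., 162.]), 0.56)]
    [0.452 0.273 0.444] 0.2053410068886909
scissors top [(array([423., 274.]), 0.62)]
scissors side [(array([374., 161.]), 0.9)]
    [ 0.377 -0.42   0.001] 0.0037823224887689384
fan top [(array([111., 248.]), 0.97)]
fan side [(array([217., 396.]), 0.74), (array([222., 181.]), 0.61), (array([272., 222.]), 0.48)]
    [0.443 0.489 0.003] 0.005492535180506481
top [0.253 0.009 1.451]
side [0.163 0.794 0.993]
```

View pics/top.png

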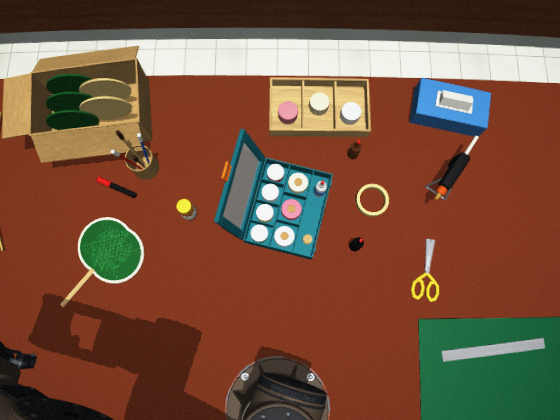

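View pics/side.png

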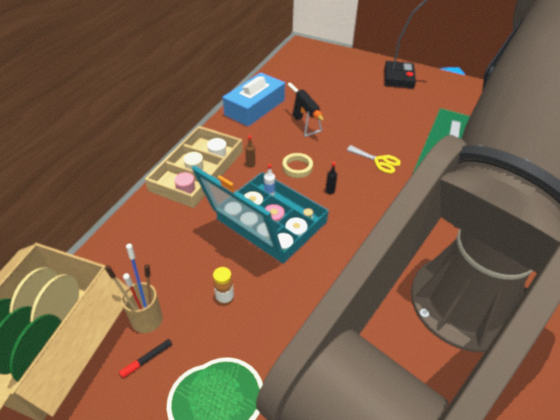

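The glue-shaped things in the top view are white at (320,188) inside the case, brown at (355,149) and black at (357,243) on the table. The white one in the front bay fits the description. I'll confirm it in an enlarged crop.

```bash
python3 - <<'E'
import cv2
a=cv2.imread("pics/top.png")[120:270,205:375]; b=cv2.imread("pics/side.png")[155:265,185:345]
a=cv2.resize(a,None,fx=4,fy=4,interpolation=cv2.INTER_CUBIC)
cv2.imwrite("pics/c1.png",a)
E
python3 - <<'E'
from h import *
np.set_printoptions(precision=3,suppress=True)
f=bot.grab_frame("top")
print(bot.state()["position"])
for n in ["case","lid_hinge","glue","spool_center","lid_edge"]:
    print(n,[(q["xy"],round(q["p"],2)) for q in bot.pinpoint(f,n)[:3]])
for px in [(331,174),(313,257),(262,160)]: print(px,atz(f,px,.052))
E
```

```text
[0.156 0.631 0.231]
case [([287.7, 214.5], 0.81), ([444.2, 179.8], 0.71), ([369.6, 198.9], 0.42)]
lid_hinge [([254.0, 200.0], 0.87), ([313.0, 216.9], 0.23)]
glue [([355.4, 245.7], 0.7), ([353.8, 152.9], 0.67), ([321.8, 193.4], 0.66)]
spool_center [([307.2, 237.9], 0.4)]
lid_edge [([229.2, 174.7], 0.88), ([186.8, 209.2], 0.57), ([111.8, 246.6], 0.44)]
(331, 174) [ 0.66  -0.151  0.052]
(313, 257) [ 0.419 -0.097  0.052]
(262, 160) [0.7   0.048 0.052]
```

View pics/c1.png

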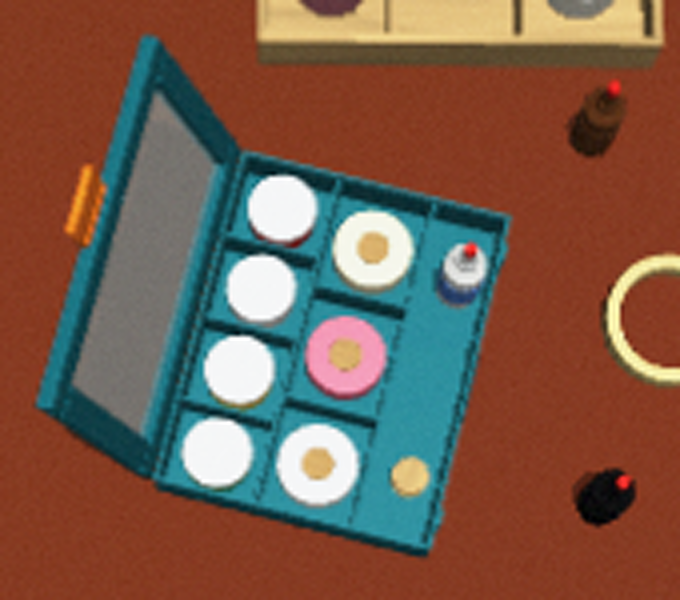

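The crop confirms the white bottle with blue band and red tip at crop (462,270), i.e. image (320,188), in the front bay. The spool is at (307,239). Tray rim corners are at crop (510,215), (430,553), (240,152) and (157,488).

```bash
python3 - <<'E'
from h import *
np.set_printoptions(precision=3,suppress=True)
f=bot.grab_frame("top"); s=bot.grab_frame("side")
P=np.array([atz(f,(205+u/4,120+v/4),.052) for u,v in [(510,215),(430,553),(157,488),(240,152)]])[:,:2]
M=np.array([[-.1,-.125],[-.1,.125],[.1,.125],[.1,-.125]])
c=P.mean(0); H=M.T@(P-c); a=np.arctan2(H[0,1]-H[1,0],H[0,0]+H[1,1])
X=np.array([np.cos(a),np.sin(a)]);Y=np.array([-X[1],X[0]])
print(P,c,np.degrees(a),X,Y); R=np.c_[X,Y]
print("resid mm",1e3*(P-c-M@R.T))
open("pose.txt","w").write(f"{c[0]} {c[1]} {a}")
for n,z in [((205+470/4,120+250/4),.122),((307,239),.029)]: print("case",(atz(f,n,z)[:2]-c)@R, atz(f,n,z))
p,e=tri(f,(205+470/4,120+250/4),s,(269.5,168)); print("tip",p,e,(p[:2]-c)@R)
for n,z in [("start back",(.13,-.06)),("g1",(-.0715,-.11)),("hinge",(.1,0)),("latch",(-.13,0))]: print(n,c+R@np.array(z))
p,e=tri(f,(229,174.7),s,(230,191)); print("edge",p,(p[:2]-c)@R)
E
```

```text
[[ 0.661 -0.156]
 [ 0.415 -0.096]
 [ 0.46   0.095]
 [ 0.707  0.04 ]] [ 0.561 -0.029] 76.80580445997315 [0.228 0.974] [-0.974  0.228]
resid mm [[ 1.027 -0.65 ]
 [-0.62   2.123]
 [-1.818 -1.502]
 [ 1.411  0.028]]
case [-0.076 -0.074] [ 0.615 -0.12   0.122]
case [-0.072  0.073] [ 0.473 -0.082  0.029]
tip [ 0.619 -0.121  0.108] 0.00033974098863516716 [-0.076 -0.078]
start back [0.649 0.084]
g1 [ 0.651 -0.124]
hinge [0.583 0.068]
latch [ 0.531 -0.156]
edge [0.602 0.125 0.234] [ 0.16  -0.005]
```

Request:
{"fn": "servo_tool", "kwargs": {"plan": [{"gripper":0,"x":0.3,"y":-0.2,"z":1},{"gripper":0,"x":1,"y":-0.6,"z":1},{"gripper":0,"x":1,"y":-0.6,"z":1},{"gripper":0,"x":1,"y":-0.6},{"gripper":0,"x":1,"y":-0.6},{"gripper":0,"x":1,"y":-0.6},{"gripper":0,"x":1,"y":-0.6},{"gripper":0,"x":1,"y":-0.6},{"gripper":0,"x":1,"y":-0.6},{"gripper":0,"x":1,"y":-0.6},{"gripper":0,"x":0.7,"y":-0.8},{"gripper":0,"x":0.5,"y":-1},{"gripper":0,"x":0.5,"y":-1},{"gripper":0,"x":0.5,"y":-1},{"gripper":0,"x":0.5,"y":-1},{"gripper":0,"x":0.5,"y":-1},{"gripper":0,"y":-1},{"gripper":0,"y":-1},{"gripper":0,"y":-1},{"gripper":0,"y":-1}]}}

```text
invalid input at $.plan[0]: expected keys gripper, x, y, z, turn
```

```bash
python3 -c "
from h import *
s=bot.state();print(s['time'],s['position'],s['tcp_rot'],s['joint_pos'],s['width'])"
```

```text
2.0 [0.15561588 0.63107408 0.23130522] [-1.79998996e+02  1.04311017e-03  1.66148004e+02] [ 7.34765454e+01  2.75119469e+01  9.14625081e+01 -1.24451861e-03
  6.10264990e+01 -2.67085572e+00] 0.08528733209443462
```

Request:
{"fn": "servo_tool", "kwargs": {"plan": [{"gripper":0,"x":0.3,"y":-0.2,"z":1,"turn":0},{"gripper":0,"x":1,"y":-0.6,"z":1,"turn":0},{"gripper":0,"x":1,"y":-0.6,"z":1,"turn":0},{"gripper":0,"x":1,"y":-0.6,"z":0,"turn":0},{"gripper":0,"x":1,"y":-0.6,"z":0,"turn":0},{"gripper":0,"x":1,"y":-0.6,"z":0,"turn":0},{"gripper":0,"x":1,"y":-0.6,"z":0,"turn":0},{"gripper":0,"x":1,"y":-0.6,"z":0,"turn":0},{"gripper":0,"x":1,"y":-0.6,"z":0,"turn":0},{"gripper":0,"x":1,"y":-0.6,"z":0,"turn":0},{"gripper":0,"x":0.7,"y":-0.8,"z":0,"turn":0},{"gripper":0,"x":0.5,"y":-1,"z":0,"turn":0},{"gripper":0,"x":0.5,"y":-1,"z":0,"turn":0},{"gripper":0,"x":0.5,"y":-1,"z":0,"turn":0},{"gripper":0,"x":0.5,"y":-1,"z":0,"turn":0},{"gripper":0,"x":0.5,"y":-1,"z":0,"turn":0},{"gripper":0,"x":0,"y":-1,"z":0,"turn":0},{"gripper":0,"x":0,"y":-1,"z":0,"turn":0},{"gripper":0,"x":0,"y":-1,"z":0,"turn":0},{"gripper":0,"x":0,"y":-1,"z":0,"turn":0}]}}

```text
time: 4.5
position: [0.6555, 0.0138, 0.3513]
tcp_rot: [180.0, 0.0, 166.1]
wrist_force: [1.1, -0.3, 0.1]
width: 0.0001
grip_force: 0.0
```

Request:
{"fn": "servo_tool", "kwargs": {"plan": [{"gripper":0,"x":0.1,"y":-1,"z":0,"turn":0},{"gripper":0,"x":0,"y":-1,"z":0,"turn":0},{"gripper":0,"x":0,"y":-1,"z":0,"turn":0},{"gripper":0,"x":0,"y":-0.55,"z":-1,"turn":0},{"gripper":0,"x":0,"y":0,"z":-1,"turn":0},{"gripper":0,"x":0,"y":0,"z":-1,"turn":0},{"gripper":0,"x":0,"y":0,"z":-1,"turn":0},{"gripper":0,"x":0,"y":0,"z":-1,"turn":0},{"gripper":0,"x":0,"y":0,"z":-1,"turn":0},{"gripper":0,"x":0,"y":0,"z":-0.5,"turn":0},{"gripper":0,"x":0,"y":0,"z":0,"turn":0}]}}

```text
time: 5.88
position: [0.659, -0.1268, 0.0904]
tcp_rot: [-180.0, -0.1, 166.1]
wrist_force: [-0.5, -0.8, 0.2]
width: 0.0003
grip_force: 0.0
```

```bash
python3 - <<'E'
from h import *
f=bot.grab_frame("side"); t=bot.grab_frame("top")
a=cv2.resize(f["image"][120:260,180:355],(750,600),interpolation=cv2.INTER_CUBIC)
b=cv2.resize(t["image"][120:260,215:390],(375,300),interpolation=cv2.INTER_CUBIC)
a[300:,375:]=b
cv2.imwrite("pics/d.png",a); print(bot.state()["position"])
E
```

```text
[ 0.66044741 -0.1271092   0.09255351]
```

View pics/d.png

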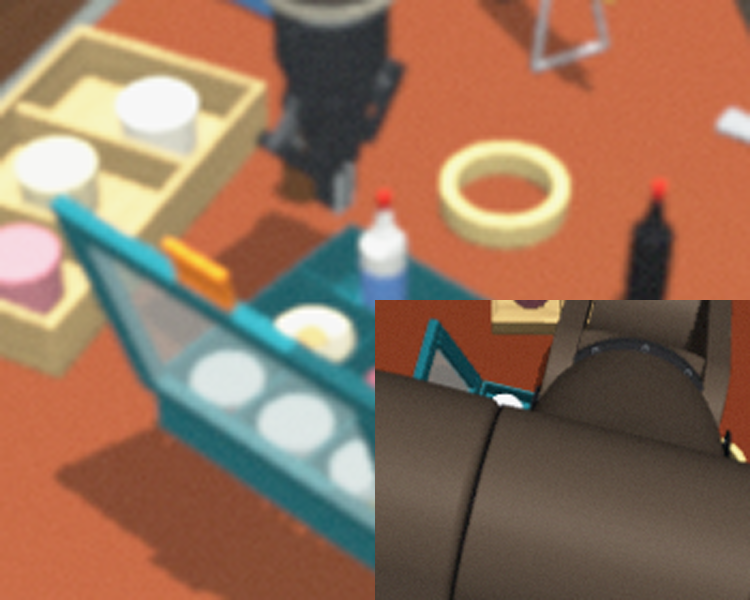

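The side view shows the fingertips at (340,205), clear behind the white bottle at (383,255). I'm going down and pushing.

Request:
{"fn": "servo_tool", "kwargs": {"plan": [{"gripper":0,"x":0,"y":0,"z":-0.4,"turn":0},{"gripper":0,"x":0,"y":0,"z":-0.4,"turn":0},{"gripper":0,"x":-0.15,"y":0.035,"z":0,"turn":0},{"gripper":0,"x":-0.15,"y":0.035,"z":0,"turn":0},{"gripper":0,"x":-0.15,"y":0.035,"z":0,"turn":0},{"gripper":0,"x":-0.15,"y":0.035,"z":0,"turn":0},{"gripper":0,"x":-0.15,"y":0.035,"z":0,"turn":0},{"gripper":0,"x":-0.15,"y":0.035,"z":0,"turn":0},{"gripper":0,"x":-0.15,"y":0.035,"z":0,"turn":0},{"gripper":0,"x":-0.1,"y":0.025,"z":0,"turn":0},{"gripper":0,"x":0,"y":0,"z":0,"turn":0}]}}

```text
time: 7.35
position: [0.6134, -0.1161, 0.0593]
tcp_rot: [-180.0, -0.0, 166.1]
wrist_force: [-0.2, 0.1, -0.7]
width: 0.0001
grip_force: 0.0
```

```bash
python3 - <<'E'
from h import *
f=bot.grab_frame("side")
cv2.imwrite("pics/e.png",cv2.resize(f["image"][130:260,220:350],(500,500),interpolation=cv2.INTER_CUBIC)); print(bot.state()["position"])
E
```

```text
[ 0.61364904 -0.11611888  0.05933684]
```

View pics/e.png

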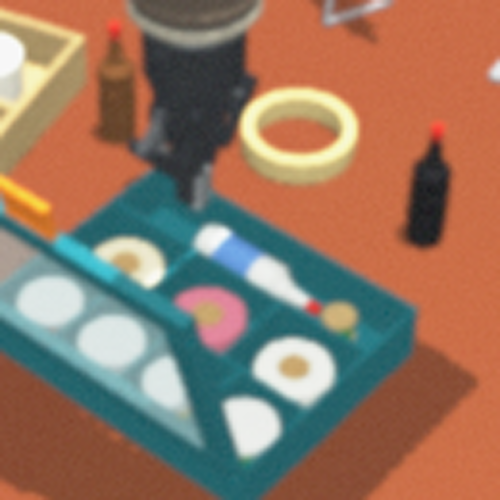

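The bottle lies in the bay from (210,240) to (315,305), its nozzle just at the spool at (340,315). Next I go up and around behind the lid.

Request:
{"fn": "servo_tool", "kwargs": {"plan": [{"gripper":0,"x":0,"y":0,"z":1,"turn":0},{"gripper":0,"x":0,"y":0,"z":1,"turn":0},{"gripper":0,"x":0,"y":0,"z":1,"turn":0},{"gripper":0,"x":0,"y":0,"z":1,"turn":0},{"gripper":0,"x":0,"y":0,"z":1,"turn":0},{"gripper":0,"x":0.25,"y":0,"z":1,"turn":0},{"gripper":0,"x":0.5,"y":0.5,"z":1,"turn":0},{"gripper":0,"x":0.5,"y":0.5,"z":0.5,"turn":0},{"gripper":0,"x":0.5,"y":1,"z":0,"turn":0},{"gripper":0,"x":0,"y":1,"z":0,"turn":0},{"gripper":0,"x":0,"y":1,"z":0,"turn":0},{"gripper":0,"x":0,"y":1,"z":0,"turn":0},{"gripper":0,"x":0,"y":1,"z":0,"turn":0},{"gripper":0,"x":0,"y":1,"z":0,"turn":0},{"gripper":0,"x":0,"y":0,"z":-1,"turn":0},{"gripper":0,"x":0,"y":0,"z":-1,"turn":0},{"gripper":0,"x":0,"y":0,"z":-1,"turn":0},{"gripper":0,"x":0,"y":0,"z":-0.5,"turn":0},{"gripper":0,"x":0,"y":0,"z":0,"turn":0}]}}

```text
time: 9.78
position: [0.6828, 0.1637, 0.2176]
tcp_rot: [-179.9, -0.2, 166.1]
wrist_force: [-0.3, -0.3, 0.5]
width: 0.0002
grip_force: 0.0
```

```bash
python3 - <<'E'
from h import *
f=bot.grab_frame("side")
p=bot.state()["position"]; c=np.array([.561,-.029]);X=np.array([.228,.974])
print(p,(p[:2]-c)@X,(p[:2]-c)@[-.974,.228])
cv2.imwrite("pics/f.png",cv2.resize(f["image"][110:270,180:350],(531,500),interpolation=cv2.INTER_CUBIC))
E
```

```text
[0.68359979 0.16387749 0.21916019] 0.21581542470767148 -0.07543613172429205
```

View pics/f.png

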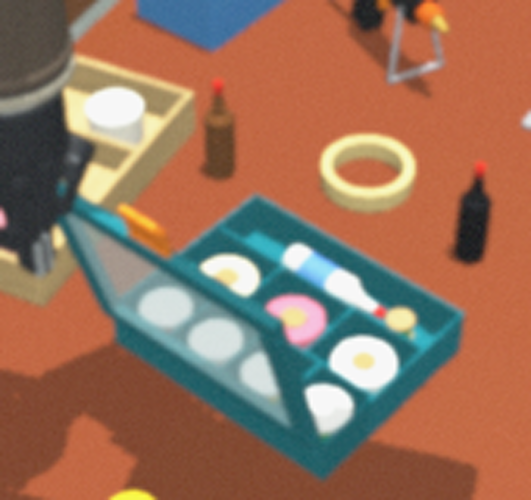

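The finger tips are at (40,265), behind the lid's far corner at (70,205). The bottle lies at (285,250)–(385,315). Now I push the lid up and over.

Request:
{"fn": "servo_tool", "kwargs": {"plan": [{"gripper":0,"x":-0.09,"y":-0.39,"z":0,"turn":0},{"gripper":0,"x":-0.05,"y":-0.2,"z":0,"turn":0},{"gripper":0,"x":-0.05,"y":-0.2,"z":0,"turn":0},{"gripper":0,"x":-0.07,"y":-0.29,"z":0,"turn":0},{"gripper":0,"x":-0.07,"y":-0.29,"z":0,"turn":0},{"gripper":0,"x":-0.07,"y":-0.29,"z":0,"turn":0},{"gripper":0,"x":-0.07,"y":-0.29,"z":0,"turn":0},{"gripper":0,"x":-0.07,"y":-0.29,"z":0,"turn":0}]}}

```text
time: 10.82
position: [0.6618, 0.0735, 0.2193]
tcp_rot: [-180.0, -0.0, 166.1]
wrist_force: [0.5, 1.4, 1.0]
width: -0.0
grip_force: 1.0
```

```bash
python3 - <<'E'
from h import *
f=bot.grab_frame("side")
s=bot.state();p=s["position"]; c=np.array([.561,-.029]);X=np.array([.228,.974])
print(p,(p[:2]-c)@X,(p[:2]-c)@[-.974,.228],s["wrist_force"])
cv2.imwrite("pics/g.png",cv2.resize(f["image"][110:270,180:350],(531,500),interpolation=cv2.INTER_CUBIC))
E
```

```text
[0.66144628 0.07215687 0.21921136] 0.12142854767351749 -0.07477091335148991 [ 0.8015138  -1.41614169  0.078091  ]
```

View pics/g.png

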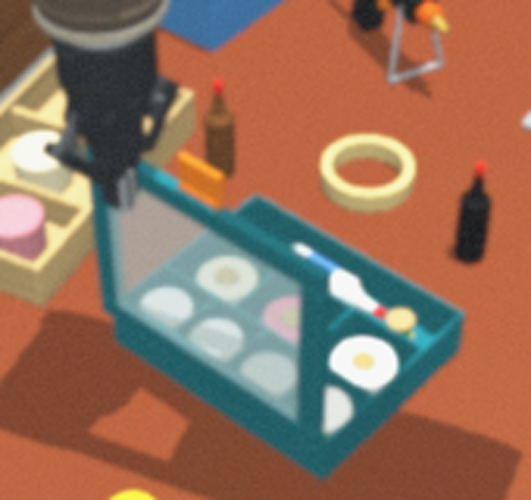

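The lid is now about upright, with the finger behind its far side and clear of the latch at (200,180). I'm continuing over along the arc.

Request:
{"fn": "servo_tool", "kwargs": {"plan": [{"gripper":0,"x":-0.07,"y":-0.285,"z":-0.04,"turn":0},{"gripper":0,"x":-0.07,"y":-0.285,"z":-0.04,"turn":0},{"gripper":0,"x":-0.07,"y":-0.285,"z":-0.05,"turn":0},{"gripper":0,"x":-0.07,"y":-0.285,"z":-0.05,"turn":0},{"gripper":0,"x":-0.07,"y":-0.285,"z":-0.05,"turn":0},{"gripper":0,"x":-0.07,"y":-0.285,"z":-0.05,"turn":0},{"gripper":0,"x":-0.07,"y":-0.285,"z":-0.05,"turn":0},{"gripper":0,"x":-0.07,"y":-0.29,"z":-0.21,"turn":0},{"gripper":0,"x":-0.07,"y":-0.29,"z":-0.21,"turn":0},{"gripper":0,"x":-0.07,"y":-0.29,"z":-0.21,"turn":0},{"gripper":0,"x":-0.057,"y":-0.245,"z":-0.28,"turn":0},{"gripper":0,"x":-0.057,"y":-0.245,"z":-0.28,"turn":0},{"gripper":0,"x":-0.057,"y":-0.245,"z":-0.28,"turn":0},{"gripper":0,"x":-0.03,"y":-0.12,"z":-0.25,"turn":0},{"gripper":0,"x":-0.03,"y":-0.12,"z":-0.25,"turn":0},{"gripper":0,"x":-0.03,"y":-0.12,"z":-0.25,"turn":0},{"gripper":0,"x":-0.03,"y":-0.12,"z":-0.25,"turn":0}]}}

```text
time: 13.0
position: [0.6224, -0.089, 0.1066]
tcp_rot: [180.0, 0.0, 166.2]
wrist_force: [-0.0, 0.2, -0.2]
width: -0.0
grip_force: 0.3
```

```bash
python3 - <<'E'
from h import *
f=bot.grab_frame("side")
s=bot.state();p=s["position"]; c=np.array([.561,-.029]);X=np.array([.228,.974])
print(p,(p[:2]-c)@X,(p[:2]-c)@[-.974,.228],s["wrist_force"])
cv2.imwrite("pics/k.png",cv2.resize(f["image"][110:270,180:350],(531,500),interpolation=cv2.INTER_CUBIC))
E
```

```text
[ 0.62153855 -0.08947277  0.10541597] -0.04509768566500127 -0.0727523362766932 [-0.71760458 -0.67368085 -2.01425085]
```

View pics/k.png

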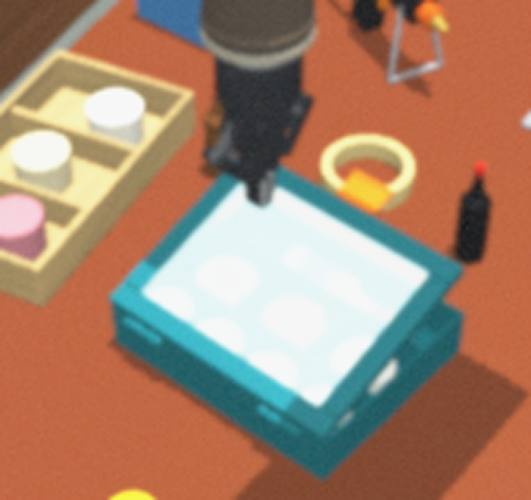

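The lid is nearly down, with a gap of about 15°, and the latch still sticks out at (365,190). Pressing it shut.

Request:
{"fn": "servo_tool", "kwargs": {"plan": [{"gripper":0,"x":-0.01,"y":-0.05,"z":-0.2,"turn":0},{"gripper":0,"x":-0.01,"y":-0.05,"z":-0.2,"turn":0},{"gripper":0,"x":-0.01,"y":-0.05,"z":-0.2,"turn":0},{"gripper":0,"x":-0.01,"y":-0.05,"z":-0.2,"turn":0},{"gripper":0,"x":0,"y":0,"z":-0.2,"turn":0},{"gripper":0,"x":0,"y":0,"z":-0.05,"turn":0},{"gripper":0,"x":0,"y":0,"z":0,"turn":0}]}}

```text
time: 13.92
position: [0.6207, -0.0968, 0.0652]
tcp_rot: [180.0, -0.0, 166.1]
wrist_force: [-0.2, -0.1, -0.1]
width: 0.0002
grip_force: 0.0
```

Request:
{"fn": "servo_tool", "kwargs": {"plan": [{"gripper":0,"x":0,"y":0,"z":-0.05,"turn":0},{"gripper":0,"x":0,"y":0,"z":-0.05,"turn":0},{"gripper":0,"x":0,"y":0,"z":0,"turn":0}]}}

```text
time: 14.3
position: [0.6212, -0.0969, 0.0632]
tcp_rot: [180.0, 0.1, 166.2]
wrist_force: [-7.6, 1.4, 29.5]
width: -0.0004
grip_force: 14.6
```

The lid is seated: 29 N at tip height 63 mm. Now up and over to the latch.

Request:
{"fn": "servo_tool", "kwargs": {"plan": [{"gripper":0,"x":0,"y":0,"z":1,"turn":0},{"gripper":0,"x":0,"y":0,"z":1,"turn":0},{"gripper":0,"x":-0.75,"y":-0.5,"z":0,"turn":0},{"gripper":0,"x":-0.75,"y":-0.5,"z":0,"turn":0},{"gripper":0,"x":-0.75,"y":-0.6,"z":0,"turn":0},{"gripper":0,"x":0,"y":0,"z":-0.5,"turn":0},{"gripper":0,"x":0,"y":0,"z":0,"turn":0}]}}

```text
time: 15.18
position: [0.53, -0.1609, 0.1207]
tcp_rot: [180.0, -0.1, 166.1]
wrist_force: [0.7, -0.3, 0.7]
width: 0.0002
grip_force: 0.0
```

```bash
python3 - <<'E'
from h import *
np.set_printoptions(precision=3,suppress=True)
f=bot.grab_frame("side")
s=bot.state();p=s["position"]; c=np.array([.561,-.029]);X=np.array([.228,.974]);Y=np.array([-.974,.228])
print(p,(p[:2]-c)@X,(p[:2]-c)@Y,s["wrist_force"])
for q in bot.pinpoint(f,"latch_end")[:2]:
  w=atz(f,q["xy"],.0595); print(q["p"],q["xy"],w,(w[:2]-c)@X,(w[:2]-c)@Y)
for q in bot.pinpoint(f,"lid_edge")[:1]:
  w=atz(f,q["xy"],.0585); print(q["p"],q["xy"],w,(w[:2]-c)@X,(w[:2]-c)@Y)
cv2.imwrite("pics/l.png",cv2.resize(f["image"][110:270,200:350],(600,640))[:600])
E
```

```text
[ 0.531 -0.161  0.121] -0.13533025127075882 -0.000519028430269024 [-0.125  0.308 -0.227]
0.61 [300.7, 183.3] [ 0.531 -0.151  0.059] -0.12569994264500675 0.0013387936997133361
0.69 [297.0, 191.3] [ 0.527 -0.116  0.058] -0.09235463294563788 0.013098477897428306
```

View pics/l.png

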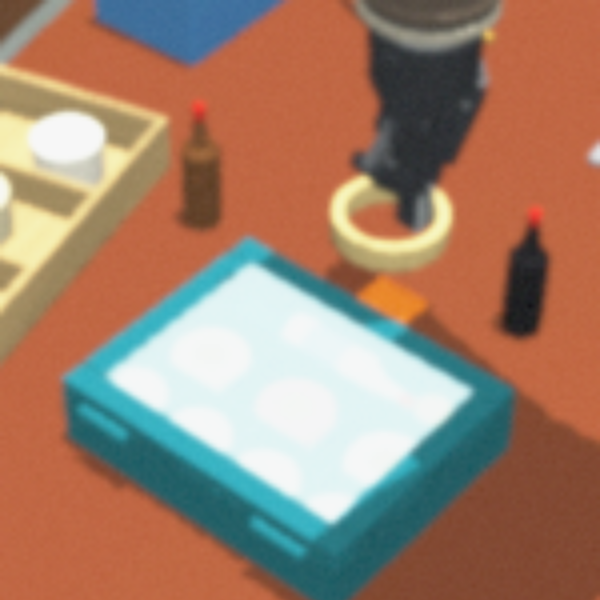

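The lid is shut and the latch is still out at (395,300), with the fingertips above it. Pressing down, then in.

Request:
{"fn": "servo_tool", "kwargs": {"plan": [{"gripper":0,"x":0,"y":0,"z":-0.6,"turn":0},{"gripper":0,"x":0,"y":0,"z":-0.6,"turn":0},{"gripper":0,"x":0,"y":0,"z":-0.2,"turn":0},{"gripper":0,"x":0,"y":0,"z":-0.2,"turn":0},{"gripper":0,"x":0,"y":0,"z":-0.2,"turn":0},{"gripper":0,"x":0,"y":0,"z":-0.2,"turn":0},{"gripper":0,"x":0,"y":0,"z":-0.1,"turn":0},{"gripper":0,"x":0.015,"y":0.07,"z":0,"turn":0},{"gripper":0,"x":0.015,"y":0.07,"z":0,"turn":0},{"gripper":0,"x":0.015,"y":0.07,"z":0,"turn":0},{"gripper":0,"x":0.015,"y":0.07,"z":0,"turn":0},{"gripper":0,"x":0,"y":0,"z":0,"turn":0}]}}

```text
time: 16.82
position: [0.5333, -0.1495, 0.0374]
tcp_rot: [180.0, 0.0, 166.2]
wrist_force: [-0.1, -0.1, -0.3]
width: 0.0004
grip_force: 0.0
```

Request:
{"fn": "servo_tool", "kwargs": {"plan": [{"gripper":0,"x":0.01,"y":0.04,"z":0,"turn":0},{"gripper":0,"x":0.01,"y":0.04,"z":0,"turn":0},{"gripper":0,"x":0,"y":0,"z":0,"turn":0}]}}

```text
time: 17.2
position: [0.534, -0.1464, 0.0373]
tcp_rot: [180.0, -0.0, 166.1]
wrist_force: [0.7, -0.2, 0.6]
width: 0.0
grip_force: 0.2
```

Request:
{"fn": "servo_tool", "kwargs": {"plan": [{"gripper":0,"x":0.01,"y":0.04,"z":0,"turn":0},{"gripper":0,"x":0.01,"y":0.04,"z":0,"turn":0},{"gripper":0,"x":0,"y":0,"z":0,"turn":0}]}}

```text
time: 17.58
position: [0.5345, -0.1445, 0.0373]
tcp_rot: [-179.9, -0.0, 166.2]
wrist_force: [-5.1, -18.5, -1.5]
width: -0.0002
grip_force: 9.5
```

The push meets 19 N, so the latch is against the case front. Backing off and up.

Request:
{"fn": "servo_tool", "kwargs": {"plan": [{"gripper":0,"x":-0.1,"y":-0.4,"z":0,"turn":0},{"gripper":0,"x":-0.1,"y":-0.4,"z":0,"turn":0},{"gripper":0,"x":0,"y":0,"z":1,"turn":0},{"gripper":0,"x":0,"y":0,"z":1,"turn":0},{"gripper":0,"x":0,"y":0,"z":1,"turn":0},{"gripper":0,"x":0,"y":0,"z":1,"turn":0},{"gripper":0,"x":0,"y":0,"z":0,"turn":0},{"gripper":0,"x":0,"y":0,"z":0,"turn":0}]}}

```text
time: 18.58
position: [0.5264, -0.1756, 0.1969]
tcp_rot: [180.0, -0.0, 166.1]
wrist_force: [0.4, 0.4, -0.3]
width: -0.0004
grip_force: 0.0
```

```bash
python3 - <<'E'
from h import *
s=bot.grab_frame("side"); w=bot.grab_frame("wrist")
im=np.vstack([cv2.resize(s["image"][110:270,200:350],(281,300)),cv2.resize(s["image"][160:220,270:330],(281,300))])
cv2.imwrite("pics/m.png",np.hstack([im,cv2.resize(w["image"],(519,389))[:600] if 0 else cv2.copyMakeBorder(cv2.resize(w["image"],(519,389)),0,211,0,0,cv2.BORDER_CONSTANT)]))
E
```

```text
(no output)
```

View pics/m.png

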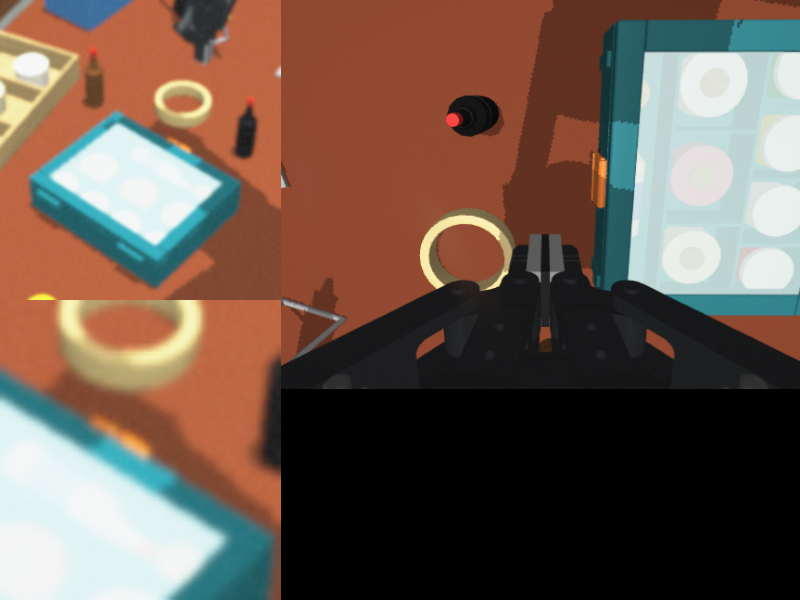

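The wrist view shows the latch hanging flush on the case front at (598,180). The lid is flat, the tape and the black bottle haven't moved, and the white bottle lies under the window.

```bash
python3 -c "
from rig import bot
print(bot.hand_in())"
```

```text
the job is handed in; nothing more can be done
None
```

The bottle lies in the front bay, the lid is shut and the latch is flush against the case front; the job is handed in (no verdict was returned).

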